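# Unload a gel cassette from the pull-out tray into the slotted rack

### The job

Pull the tray of the small bench cabinet all the way out to its stop, with the gel cassette still leaning in it, and leave the tray out. Then take that cassette out of the tray and stand it upright on its long edge, fully down, in the one free slot of the slotted rack; lower it gently, never forcing it against the rack. Leave the other cassettes, the bottle and the mixer alone.

Things in the scene. Friction and masses are not known exactly. Their poses are not given: they have to be found in the camera images.
- cabinet: fixed grey metal bench cabinet, open front, 260 deep (x) x 230 wide (y) x 170 high mm. Origin: bottom centre of its front face; x points into the cabinet, z up. Its roof (z 158 to 170 mm) overhangs the front face by 8 mm above the tray handle: most grippers must come to the handle tilted, from in front and above
- tray (a joint): how far the tray is pulled out of the cabinet, m: 0 is fully in, it grows as the tray slides out along the cabinet's -x; it slides stiffly (a few newtons) and stays where it is left. It starts fully in; the hard stop, to be felt, comes at 0.13
- tray_handle (a point): middle of the tray's steel pull bar: 10 mm diameter, 110 mm long along y, 55 mm in front of the tray's front face, 60 mm above the bench; moves with the tray, axes as the cabinet's. Tray: aluminium, 220 x 194 mm, walls up to 64 mm above the bench; the cassette's foot is 85 mm behind its front face, 52 mm above the bench
- cassette: flat off-white plastic gel cassette leaning in the tray: 8 thick (x) x 100 long (y) x 80 high (z) mm, 0.12 kg. Origin: middle of its lower long edge; z runs up the plate. It leans 28 deg from vertical, top edge towards the cabinet's opening, foot behind a 9 mm toe lip; a 6 mm backrest covers the lower 46 mm of its under face, the upper 34 mm are free on both faces. Same shape as the spares
- rack: fixed grey plastic slotted rack, 160 (x) x 120 (y) mm, origin at its underside's centre. Three slots run along y at x = -45, 0 and +45 mm; each is 11.5 mm wide between 5 mm ribs and 110 mm long between the side plates; floor 8 mm, rib tops 38 mm above the bench. Two slots hold spare cassettes, one (any) is free
- pad: thin white paper drip pad on the floor of the free slot, 11 x 108 x 1 mm, look only (takes no room). Origin at its underside's centre = centre of the free slot's floor, 8 mm above the bench; y along the slot, x across it
- spare_a: a spare cassette standing in the rack, same size and axes as the cassette; leave it alone
- spare_b: the other spare cassette standing in the rack; leave it alone
- bottle: glass bottle with blue cap, 80 mm diameter, 150 mm tall, origin at its underside's centre; leave it alone
- mixer: round white vortex mixer, 130 mm diameter, 94 mm tall, origin at its underside's centre; leave it alone

How it is judged:
By the outcome, as a careful person would: the job done as asked, in the order asked, and still so for the second after the job is handed in, with the robot touching nothing.
It also fails if it takes over 56 s, if anything falls off the work surface, if the arm or the gripper's body presses on something with over 40 N, if the wrist force passes 120 N, or if a joint passes its speed limit or range.

### The arm

A 6-joint arm with a two-finger parallel gripper is mounted at the origin on the work surface. World frame = base frame: x ahead of the robot, y to its left, z up, the work surface at z = 0. Lengths are in mm, angles in degrees, forces in N, time in s.
With the tool pointing down it reaches from about 300 to 850 mm from the base axis. Payload 4.2 kg.
Tool frame: the origin (TCP) lies midway between the tips of the shut fingers; the grasp point (between the pads) lies 19 mm behind it; z points along the fingers, y is the line along which they close (so a half turn about z gives the same grasp; the last joint's range is limited). The gripper opens to 91 mm and grips with 3 to 60 N. Pads are 32 mm wide; open, the fingers measure 118 mm over their backs; the gripper's body (76 mm by 178 mm) begins 60 mm behind the grasp point.
Start: joints at [63.083, 18.312, 89.639, -0, 72.044, -1.146], TCP at [250.006, 517.822, 213.976] pointing down, gripper open.
Joint ranges: [-177.97, 177.97], [-48.28, 115.42], [12.27, 149.76], [-77.06, 257.06], [2.81, 150.46], [-146.56, 146.56]. Speed limits (degrees/s): [147.25, 147.25, 180, 180, 180, 180].

### API

Orientations are given as [roll, pitch, yaw] about the fixed x, y, z axes, in that order (R = Rz(yaw) Ry(pitch) Rx(roll)).
In Python, from workcell import state, grab_frame, camera_model, workorder gives the robot as it stands.
- The arm moves only by the tool carry_out, never from a script. Its argument "commands" is a list of rows, each a list of 7 numbers: the turn, a rotation vector about the tool's x, y, z in degrees, then the shift along the tool's x, y, z in mm, then the opening, from -1 (shut) to 1 (fully open). In form: [[ax, ay, az, dx, dy, dz, hand], ...]. A call has 1 to 20 rows; each row is the pose to reach, as a shift and turn from the pose commanded when the call began, along the tool's axes at that moment; what a row does not reach only later rows make up. A row lasts 1/10 s, in which the tool goes at most 50 mm and 8.59 degrees, less where a joint would pass 70% of its speed; a pose out of reach is approached as far as the arm can. A call with a gripper value outside its range is refused whole. The fingers move at their own pace and stop on an object; "force" is the grip in N (left out, the last holds). Time passes only in rows, so rows that repeat a pose let the fingers close. It gives the time, the measured TCP pose, the force, the opening and the grip force at its end, in the units of the state.
- state(): the state, without advancing time (a new reading comes with each control period).
- grab_frame(name): name is "side" or "top" or "wrist"; returns the picture (480x640x3 uint8, red, green, blue); there is no depth.
- camera_model(name): a dict with "fx", "fy", "cx", "cy" (pixels), "origin" and "rotation" of the camera in the world; the wrist camera has in their place "mount" (4x4, takes a point from camera to tool coordinates, whose origin is the TCP and whose axes are the flange's). Camera axes: x right, y up, looking along -z (the intrinsics and any distortion apply to the point x, -y, -z); pixel columns grow to the right and rows downward; lengths in mm; the calibration is good to about 2 mm. A picture is of the moment at which its call begins: read the wrist's pose just before it. camera_model takes no time and is no camera call.
- workorder.job_done(): hands the job in; it is judged then, once.
The state is a dict: "time_s": time; "qpos": joint angles; "qvel": joint speeds; "effort": joint torques, N m; "ee_pos": TCP position; "ee_rot": TCP orientation; "force": force on the tool from outside, world axes, zero at the start; "torque": the same for the moment, N m; "gripper_width": finger opening in mm; "gripper_force": force on a finger pad.
Only numpy, scipy, OpenCV 4.12 (cv2) and the standard library are available. Lean on these libraries where they do the work, as an engineer would, in place of code of your own. Each camera call takes 0.05 s, during which the arm holds its last target. There are 200 camera calls.

## Working session

There is one attempt and no reset: what is moved stays moved. The work goes in short steps, Python scripts to look and compute and a tool call to move; the robot and the scene stay as the last step left them, time stands still between calls to the robot, and variables do not carry over. Pictures are saved under pics/ and viewed, at most 10 in all, crops included, and the job is handed in when it is done.

Besides the shell and the picture viewer there is one more tool, called after "Call:" as name([rows], argument=value, ...), one row to a line, values as JSON. carry_out: Moves the arm, as the interface text tells. Its arguments: {"type":"object","properties":{"commands":{"type":"array"},"force":{"type":"number"}},"required":["commands"]}

```bash
mkdir -p pics; ls; python3 - <<'E'
from workcell import state, grab_frame, camera_model
import cv2,json
print(state())
for n in("side","top","wrist"):
    im=grab_frame(n); cv2.imwrite(f"pics/{n}0.png",im[:,:,::-1]); print(n,camera_model(n))
E
```

```text
pics
{'time_s': 0.0, 'qpos': array([ 6.30838203e+01,  1.83508440e+01,  8.97065295e+01, -1.88876911e-03,
        7.20432843e+01, -1.14643896e+00]), 'qvel': array([ 0.06582813,  0.01250577, -0.02072264,  0.04173258, -0.07874435,
        0.01734025]), 'effort': array([-2.85108035e-03, -4.12466955e+01, -2.31970721e+01,  7.23766373e-02,
        4.60231828e-02, -1.67241042e-04]), 'ee_pos': array([249.76912495, 517.35810391, 213.12743332]), 'ee_rot': array([-1.79899326e+02, -2.18558536e-04,  1.54230843e+02]), 'force': array([ 0.88783593,  0.34851781, -0.16217595]), 'torque': array([0.00202804, 0.02129296, 0.0084232 ]), 'gripper_force': 0.0, 'gripper_width': 91.58121424837616}
side {'fx': 601.0534452856184, 'fy': 601.0534452856184, 'cx': 324.31552635258964, 'cy': 230.54186020532276, 'origin': array([-165.59639539, -923.70023313, 1015.68178989]), 'rotation': array([ 52.53917496,  -0.61670247, -39.26666552])}
top {'fx': 463.0293051772372, 'fy': 463.0293051772372, 'cx': 321.2207844967816, 'cy': 231.78088626298535, 'origin': array([ 441.33007158,   16.60754492, 1354.07120654]), 'rotation': array([  8.99026767,  -0.39745193, -89.60882084])}
wrist {'fx': 331.1074471413163, 'fy': 331.1074471413163, 'cx': 319.5611795999108, 'cy': 241.0018612898286, 'mount': array([[-6.03126674e-04,  9.59024009e-01,  2.83324171e-01,
         8.02173947e+01],
       [ 9.99999559e-01,  7.82194449e-04, -5.18899774e-04,
         1.36951717e-02],
       [-7.19251936e-04,  2.83323733e-01, -9.59024059e-01,
        -1.70411501e+02],
       [ 0.00000000e+00,  0.00000000e+00,  0.00000000e+00,
         1.00000000e+00]])}
```

View pics/side0.png

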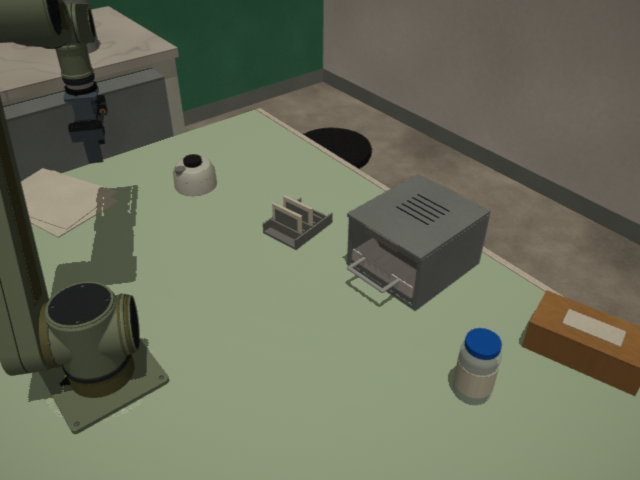

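View pics/top0.png

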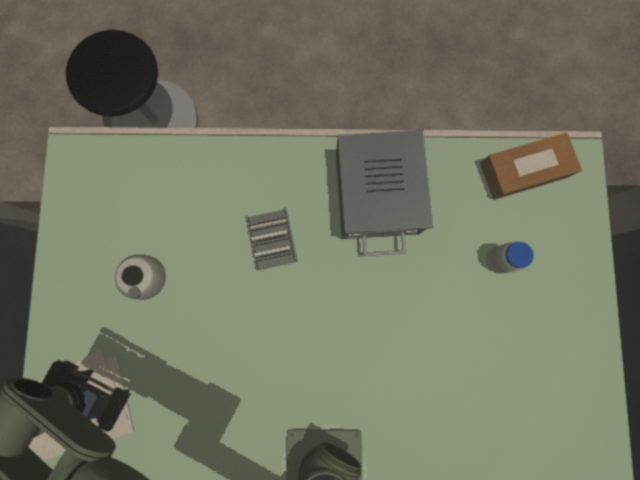

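The side view shows the cabinet (front lower-left, handle about (380,275)), the rack at (298,220) and the mixer at (195,175). The top view shows the rack at (271,239) and the handle at (383,248). I'll make an enlarged montage for corner picking.

```bash
cat > h.py <<'E'
import numpy as np,cv2
from scipy.spatial.transform import Rotation as R
from workcell import state, grab_frame, camera_model
def T(p,rpy):
    M=np.eye(4);M[:3,:3]=R.from_euler('xyz',rpy,degrees=True).as_matrix();M[:3,3]=p;return M
def tool(s=None):
    s=s or state();return T(s['ee_pos'],s['ee_rot'])
def cam(n,tl=None):
    c=camera_model(n)
    M=tl@c['mount'] if n=='wrist' else T(c['origin'],c['rotation'])
    return c,M
def proj(cm,P):
    c,M=cm;q=(np.atleast_2d(P)-M[:3,3])@M[:3,:3]
    return np.c_[c['cx']+c['fx']*q[:,0]/-q[:,2],c['cy']+c['fy']*q[:,1]/q[:,2]]
def ray(cm,uv):
    c,M=cm;d=M[:3,:3]@np.array([(uv[0]-c['cx'])/c['fx'],-(uv[1]-c['cy'])/c['fy'],-1]);return M[:3,3],d
def onz(cm,uv,z):
    o,d=ray(cm,uv);return o+d*(z-o[2])/d[2]
def tri(obs):
    A=0;b=0
    for cm,uv in obs:
        o,d=ray(cm,uv);d=d/np.linalg.norm(d);Q=np.eye(3)-np.outer(d,d);A=A+Q;b=b+Q@o
    return np.linalg.solve(A,b)
def rel(Tt,s=None):  # move from current pose to Tt in tool axes: rotvec deg, shift mm
    D=np.linalg.inv(tool(s))@Tt
    return np.r_[R.from_matrix(D[:3,:3]).as_rotvec(degrees=True),D[:3,3]]
E
python3 - <<'E'
import cv2,numpy as np
s=cv2.imread('pics/side0.png');t=cv2.imread('pics/top0.png')
def c(im,x,y,w,h,W,H):
    return cv2.resize(im[y:y+h,x:x+w],(W,H),interpolation=cv2.INTER_CUBIC)
o=np.zeros((600,800,3),np.uint8)
o[:300,:400]=c(s,335,170,160,120,400,300)   #2.5x
o[:300,400:]=c(s,255,190,80,60,400,300)     #5x
o[300:,:400]=c(t,310,130,160,120,400,300)   #2.5x
o[300:,400:]=c(t,235,200,80,60,400,300)   #5x
o=cv2.convertScaleAbs(o,alpha=1.6)
cv2.imwrite('pics/m1.png',o)
E
```

```text
(no output)
```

View pics/m1.png

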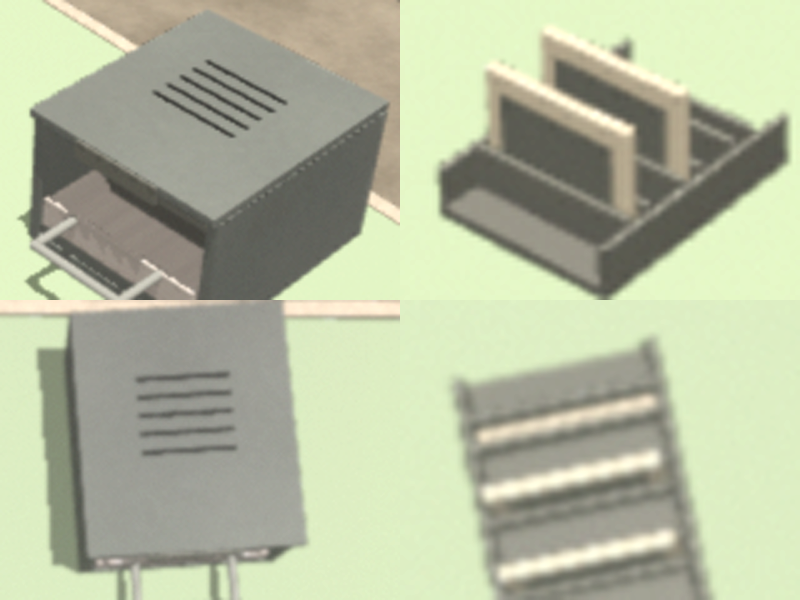

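The montage shows the rack's spares in the two nearer slots. The farthest slot (+x world) is the free one, its pad at about (268,224) in the top view.

```bash
cat > fit.py <<'E'
from h import *
from scipy.optimize import least_squares
S=cam('side');Tp=cam('top')
def fit(obs,x0):
    # obs: (cam, local pt, uv); params x,y,yaw deg
    def f(p):
        r=[]
        M=T([p[0],p[1],0],[0,0,p[2]])
        for c,l,uv in obs: r+=list((proj(c,M[:3,:3]@np.array(l)+M[:3,3])[0]-uv))
        return r
    s=least_squares(f,x0,loss='soft_l1');return s.x,np.round(f(s.x),1).reshape(-1,2).tolist()
cab=[(S,(-8,115,170),(348.6,214)),(S,(260,115,170),(417.8,174.4)),(S,(260,-115,170),(490.2,212.8)),(S,(-8,-115,170),(420.2,258.4)),
(Tp,(-8,115,170),(344.8,232.4)),(Tp,(-8,-115,170),(432.4,228)),(Tp,(260,115,170),(338.8,136.4))]
print('cab',fit(cab,[700,-100,0]))
rk=[(S,(-80,-60,0),(295.8,249.4)),(S,(-80,60,0),(263.4,232.4)),(S,(80,-60,0),(332,223)),
(S,(-49,50,88),(272.4,203)),(S,(-49,-50,88),(301.4,215.6)),(S,(-4,50,88),(284,195.4)),(S,(-4,-50,88),(312.4,207.6)),
(Tp,(-45,50,88),(255.4,254.6)),(Tp,(-45,-50,88),(289.8,247.6)),(Tp,(0,50,88),(251.8,238.8)),(Tp,(0,-50,88),(287,232.2)),
(Tp,(45,54,9),(250.6,227.4)),(Tp,(45,-54,9),(286.4,220.4))]
print('rack',fit(rk,[650,150,10]))
E
python3 fit.py
```

```text
cab (array([ 640.5091738 , -167.42166953,    3.72061149]), [[-2.7, -1.1], [0.1, -1.2], [0.7, -2.1], [-0.4, 0.1], [0.7, 1.0], [1.4, 0.4], [0.1, -1.7]])
rack (array([633.51675378, 152.48265105,  12.83483673]), [[0.3, 0.7], [-0.6, 0.5], [0.5, -0.9], [-0.8, -0.0], [-1.2, 1.1], [-1.4, 0.2], [-1.4, 1.3], [-0.7, -0.6], [0.6, -1.4], [-0.2, -0.7], [0.1, -1.7], [0.5, 0.1], [0.7, -0.7]])
```

```bash
python3 - <<'E'
from h import *
np.set_printoptions(suppress=True,precision=2)
Tp=cam('top')
for uv in((361,254),(405,253)): print(onz(Tp,uv,60))
print(rel(T([645,150,230],[180,0,102.8])))
E
```

```text
[ 583.8  -103.18   60.  ]
[ 587.57 -227.04   60.  ]
[  -0.07    0.03   51.43 -515.64 -159.13  -16.48]
```

Call:
carry_out([
  [0,0,51.4,-516,-159,-16.5,-0.2],
  [0,0,51.4,-516,-159,-16.5,-0.2],
  [0,0,51.4,-516,-159,-16.5,-0.2],
  [0,0,51.4,-516,-159,-16.5,-0.2],
  [0,0,51.4,-516,-159,-16.5,-0.2],
  [0,0,51.4,-516,-159,-16.5,-0.2],
  [0,0,51.4,-516,-159,-16.5,-0.2],
  [0,0,51.4,-516,-159,-16.5,-0.2],
  [0,0,51.4,-516,-159,-16.5,-0.2],
  [0,0,51.4,-516,-159,-16.5,-0.2],
  [0,0,51.4,-516,-159,-16.5,-0.2],
  [0,0,51.4,-516,-159,-16.5,-0.2],
  [0,0,51.4,-516,-159,-16.5,-0.2],
  [0,0,51.4,-516,-159,-16.5,-0.2],
  [0,0,51.4,-516,-159,-16.5,-0.2],
], force=30)

```text
time_s: 1.65
ee_pos: [644.6, 151.4, 230.6]
ee_rot: [-180.0, -0.0, 102.9]
force: [-0.4, -0.4, -0.2]
gripper_width: 36.4
gripper_force: 0.0
```

```bash
python3 - <<'E'
from h import *
import pickle
np.set_printoptions(suppress=True,precision=2)
s=state();im=grab_frame('wrist');print(s)
pickle.dump((tool(s),im),open('w1.pkl','wb'))
cv2.imwrite('pics/w1.png',cv2.convertScaleAbs(im[:,:,::-1],alpha=1.4))
E
```

```text
{'time_s': 1.65, 'qpos': array([12.22, 25.87, 75.45,  0.02, 78.7 , -0.71]), 'qvel': array([ 0.11, -0.21, -0.08, -0.09, -0.02, -0.05]), 'effort': array([ -0.43, -48.77, -24.09,   0.06,   0.03,   0.  ]), 'ee_pos': array([644.62, 151.43, 230.63]), 'ee_rot': array([-179.99,   -0.02,  102.92]), 'force': array([-0.39, -0.4 , -0.17]), 'torque': array([-0.08, -0.01,  0.01]), 'gripper_force': 0.0, 'gripper_width': 36.43494256794562}
```

View pics/w1.png

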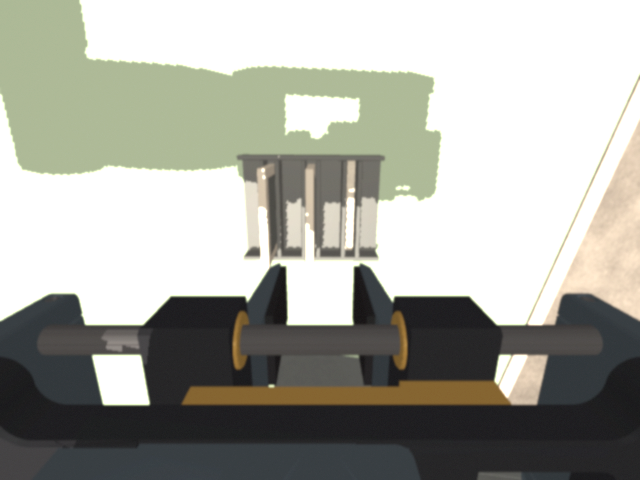

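The wrist view shows the rack at columns 240–382, rows 155–260. The two spares are left and middle, and the free slot with its pad is at column 351. I'll enlarge it with the model drawn on it.

```bash
python3 - <<'E'
from h import *
import pickle
tl,im=pickle.load(open('w1.pkl','rb'));W=cam('wrist',tl)
M=T([633.5,152.5,0],[0,0,12.83])
def P(l): return proj(W,M[:3,:3]@np.array(l,float)+M[:3,3])[0]
for n,l in dict(padL=(45,-54,9),padU=(45,54,9),r0=(-80,-60,0),r1=(80,-60,0),m0=(0,-50,88),m1=(0,50,88),a0=(-45,-50,88),a1=(-45,50,88)).items(): print(n,P(l).round(1))
x0,y0=230,145
c=cv2.resize(im[y0:y0+120,x0:x0+160,::-1],(800,600),interpolation=cv2.INTER_CUBIC)
cv2.imwrite('pics/w1c.png',c)
E
```

```text
padL [347.  252.7]
padU [349.2 164. ]
r0 [248.5 254.9]
r1 [373.7 255. ]
m0 [308.9 273.6]
m1 [308.  173.4]
a0 [264.6 273.6]
a1 [259.6 173.4]
```

View pics/w1c.png

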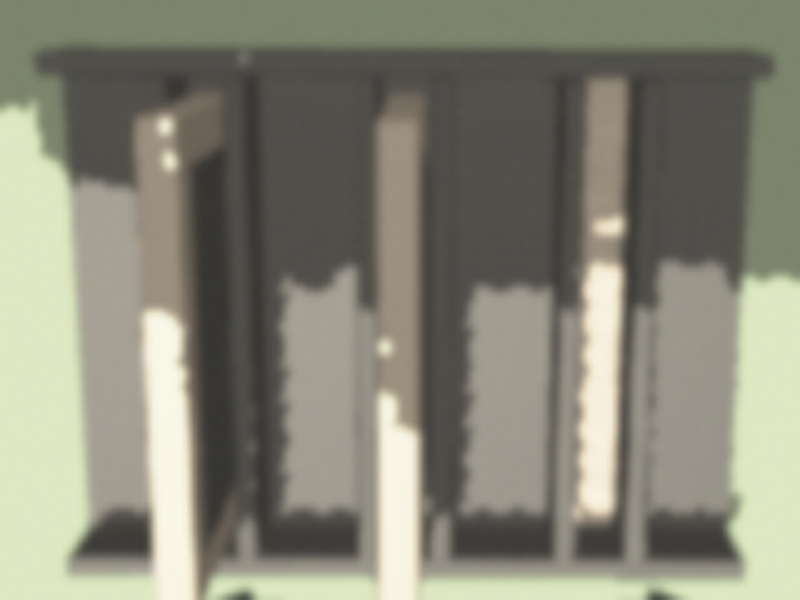

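```bash
cat >> fit.py <<'E'
import pickle
tl,_=pickle.load(open('w1.pkl','rb'));W=cam('wrist',tl)
q=lambda x,y:(230+x/5,145+y/5)
wo=[(W,(45,-54,9),q(598,520)),(W,(45,50,9),q(606,95)),(W,(0,50,88),q(398,118)),(W,(-45,50,88),q(161,120)),(W,(36.75,-55,38),q(564,560)),(W,(53.25,-55,38),q(635,560)),(W,(0,-20,88),q(400,490)),(W,(-45,-20,88),q(172,490))]
wo=[o for o in wo]
print('rackW',fit(wo[:6],[633,152,12.8]))
E
python3 fit.py|tail -1; python3 - <<'E'
from h import *
np.set_printoptions(suppress=True,precision=2)
th=45
C=T([640.5,-167.4,0],[0,0,3.7])
def pose(th,g):  # g grasp pt in cab frame; tool pose TCP
    s,c=np.sin(np.radians(th)),np.cos(np.radians(th))
    L=np.eye(4);L[:3,:3]=np.array([[0,1,0],[c,0,s],[s,0,-c]]).T
    L[:3,3]=np.array(g)+19*L[:3,2]
    return C@L
s=np.sin(np.pi/4)
A=pose(45,(-55-150*s,0,60+150*s)); B=pose(45,(-55,0,60))
print(A,rel(A),R.from_matrix(A[:3,:3]).as_euler('xyz',degrees=True))
E
```

```text
rackW (array([634.35784713, 157.35022007,  12.89583313]), [[-1.0, 0.2], [-0.3, -0.5], [0.4, -0.2], [-0.8, -0.5], [0.8, 0.7], [0.8, 0.7]])
[[  -0.06    0.71    0.71  493.18]
 [   1.      0.05    0.05 -176.93]
 [   0.      0.71   -0.71  152.63]
 [   0.      0.      0.      1.  ]] [ -44.9    -3.64    8.74 -286.17 -221.16   78.03] [135.   -0.   93.7]
```

Call:
carry_out([
  [-44.9,-3.6,8.7,-286,-221,78,-0.2],
  [-44.9,-3.6,8.7,-286,-221,78,-0.2],
  [-44.9,-3.6,8.7,-286,-221,78,-0.2],
  [-44.9,-3.6,8.7,-286,-221,78,-0.2],
  [-44.9,-3.6,8.7,-286,-221,78,-0.2],
  [-44.9,-3.6,8.7,-286,-221,78,-0.2],
  [-44.9,-3.6,8.7,-286,-221,78,-0.2],
  [-44.9,-3.6,8.7,-286,-221,78,-0.2],
  [-44.9,-3.6,8.7,-286,-221,78,-0.2],
  [-44.9,-3.6,8.7,-286,-221,78,-0.2],
  [-44.9,-3.6,8.7,-286,-221,78,-0.2],
  [-44.9,-3.6,8.7,-286,-221,78,-0.2],
])

```text
time_s: 2.9
ee_pos: [500.4, -158.6, 156.3]
ee_rot: [134.9, 0.0, 93.9]
force: [1.1, -1.1, -0.3]
gripper_width: 36.8
gripper_force: 0.0
```

```bash
python3 - <<'E'
from h import *
import pickle
np.set_printoptions(suppress=True,precision=2)
s=state();im=grab_frame('wrist');print(s['ee_pos'],s['ee_rot'],s['qpos'])
pickle.dump((tool(s),im),open('w2.pkl','wb'))
W=cam('wrist',tool(s));C=T([640.5,-167.4,0],[0,0,3.7])
for l in((-55,-55,60),(-55,0,60),(-55,55,60),(0,0,64)): print(proj(W,(C@np.r_[l,1])[:3]))
cv2.imwrite('pics/w2.png',cv2.convertScaleAbs(im[:,:,::-1],alpha=1.3))
E
```

```text
[ 500.4  -158.58  156.27] [134.9    0.03  93.87] [ -35.64    6.42  133.47   85.36   26.86 -115.02]
[[310.84 304.03]]
[[310.5  251.44]]
[[310.12 193.37]]
[[351.   240.77]]
```

View pics/w2.png

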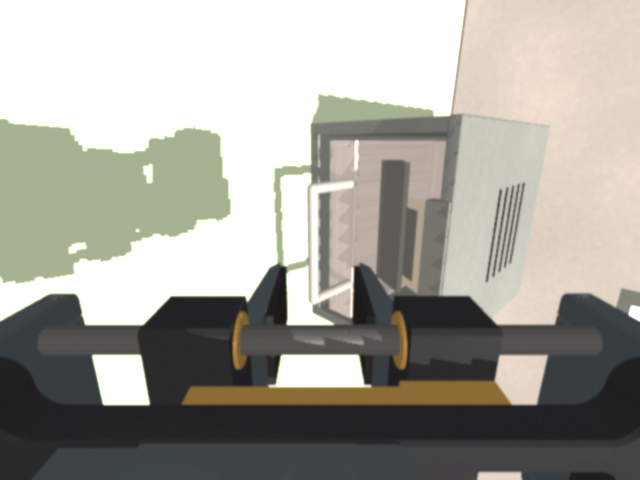

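The bar shows at column 314, rows 188–303, within about 4 px of the prediction, and the cassette can be seen behind it. The wrist is bending awkwardly (j4 at 85°), so I'll fit the kinematics and pick a friendlier grasp.

```bash
cat > kin.py <<'E'
from h import *
from scipy.optimize import least_squares
def fk(k,q):
    a1,d1,L2,a3,L4,Lt=k;q=np.radians(q)
    e=lambda ax,a:R.from_euler(ax,a)
    R1=e('z',q[0]);R2=R1*e('y',q[1]);R3=R2*e('y',q[2]);R6=R3*e('z',q[3])*e('y',q[4])
    p=np.array([0,0,d1])+R1.apply([a1,0,0])+R2.apply([0,0,L2])+R3.apply([a3,0,L4])+R6.apply([0,0,Lt])
    return p,R6*e('z',q[5])*e('z',np.pi/2)
D=[([63.083,18.35,89.7065,0,72.043,-1.146],[249.77,517.36,213.13],[-179.9,0,154.23]),
([12.22,25.87,75.45,.02,78.7,-.71],[644.62,151.43,230.63],[-179.99,-.02,102.92]),
([-35.64,6.42,133.47,85.36,26.86,-115.02],[500.4,-158.58,156.27],[134.9,.03,93.87])]
S=least_squares(lambda k:np.r_[np.concatenate([fk(k,q)[0]-p for q,p,_ in D]),.01*(k-[0,400,400,0,400,250])],[0,400,400,0,400,250])
K=S.x
LO=np.array([-177.97,-48.28,12.27,-77.06,2.81,-146.56]);HI=np.array([177.97,115.42,149.76,257.06,150.46,146.56])
def ik(M,q0):
    def f(q):
        p,r=fk(K,q);return np.r_[p-M[:3,3],200*(r.inv()*R.from_matrix(M[:3,:3])).as_rotvec()]
    s=least_squares(f,np.clip(q0,LO+.1,HI-.1),bounds=(LO,HI));return s.x,np.abs(s.fun).max()
C=T([640.5,-167.4,0],[0,0,3.7])
def pose(th,g,phi=0,C=C):  # grasp tilted th from vertical in the cab x-z plane, then turned phi about tool y
    s,c=np.sin(np.radians(th)),np.cos(np.radians(th))
    L=np.eye(4);L[:3,:3]=np.array([[0,1,0],[c,0,s],[s,0,-c]]).T@R.from_euler('y',phi,degrees=True).as_matrix()
    L[:3,3]=np.array(g)+19*L[:3,2]
    return C@L
E
python3 - <<'E'
from kin import *
np.set_printoptions(suppress=True,precision=1)
print(K)
for q,p,r in D: print(fk(K,q)[0]-p,(fk(K,q)[1].inv()*R.from_euler('xyz',r,degrees=True)).magnitude()*57.3)
z=np.array([-15,10,120,0,30,0.])
for th in(38,42,45,50):
  for phi in(0,-10,-15,-20,-25):
    o=[]
    for x in(-55,-120,-185):
        best=min((ik(pose(th,(x,0,60),phi),q0) for q0 in(z,D[2][0],[-15,10,120,-20,30,20],[-15,10,120,40,30,-60])),key=lambda t:t[1]); o.append((best[0].round().astype(int).tolist(),round(best[1],1)))
    print(th,phi,o)
E
```

```text
[-11.8 205.8 575.1  45.1 440.9 360.6]
[10.  -5.7 -1.6] 0.0022879460199863987
[  2.8 -11.1   1.3] 0.011496058482079097
[-0.1 -0.4  0.3] 0.004989591428288862
38 0 [([-26, 25, 124, 98, 18, -123], np.float64(0.0)), ([-31, 22, 131, 103, 21, -133], np.float64(0.0)), ([-38, 19, 137, 103, 25, -140], np.float64(0.0))]
38 -10 [([-20, 23, 125, 128, 8, -147], np.float64(7.0)), ([-24, 20, 131, 124, 11, -147], np.float64(9.1)), ([-30, 16, 138, 119, 14, -147], np.float64(10.6))]
38 -15 [([-18, 23, 124, 130, 3, -147], np.float64(16.6)), ([-22, 19, 130, 127, 6, -147], np.float64(18.1)), ([-27, 15, 137, 122, 9, -147], np.float64(19.1))]
38 -20 [([-11, 23, 122, -77, 10, 66], np.float64(25.8)), ([-21, 18, 130, 128, 3, -147], np.float64(30.4)), ([-25, 14, 136, 125, 4, -147], np.float64(28.6))]
38 -25 [([-7, 23, 121, -77, 17, 71], np.float64(31.2)), ([-9, 19, 127, -77, 15, 69], np.float64(37.0)), ([-13, 14, 134, -77, 12, 66], np.float64(41.2))]
42 0 [([-27, 26, 127, 115, 22, -140], np.float64(0.0)), ([-33, 23, 133, 115, 26, -147], np.float64(0.3)), ([-40, 20, 138, 108, 29, -147], np.float64(3.4))]
42 -10 
[... 1524 characters left out ...]
4.1)), ([-45, 22, 138, 105, 36, -147], np.float64(17.7))]
50 -10 [([-26, 24, 127, 125, 21, -147], np.float64(24.2)), ([-31, 21, 133, 121, 24, -147], np.float64(27.3)), ([-38, 18, 139, 115, 26, -147], np.float64(30.2))]
50 -15 [([-24, 23, 127, 128, 16, -147], np.float64(31.3)), ([-29, 20, 133, 124, 19, -147], np.float64(34.0)), ([-35, 16, 139, 119, 22, -147], np.float64(36.3))]
50 -20 [([-22, 22, 126, 131, 11, -147], np.float64(40.7)), ([-26, 19, 132, 127, 14, -147], np.float64(41.0)), ([-32, 15, 138, 122, 17, -147], np.float64(42.2))]
50 -25 [([-20, 22, 125, 133, 6, -147], np.float64(50.7)), ([-24, 18, 131, 130, 10, -147], np.float64(50.9)), ([-30, 13, 138, 126, 13, -147], np.float64(49.6))]
```

```bash
python3 - <<'E'
s=open('kin.py').read()
s=s.replace("a1,d1,L2,a3,L4,Lt=k","a1,d1,L2,a3,L4,Lt,b=k").replace("R1.apply([a1,0,0])","R1.apply([a1,b,0])").replace("400,250])],[0,400,400,0,400,250])","400,250,0])],[0,400,400,0,400,250,0])")
s=s.replace("def pose(th,g,phi=0,C=C):","def pose(th,g,phi=0,C=C,flip=0):").replace("    return C@L","    if flip: L[:3,:2]*=-1\n    return C@L")
open('kin.py','w').write(s)
E
python3 - <<'E'
from kin import *
np.set_printoptions(suppress=True,precision=1)
print(K)
for q,p,r in D: print(fk(K,q)[0]-p)
Q=[[-15,10,120,a,30,b] for a,b in((0,0),(85,-100),(180,0),(120,60),(220,-60),(-60,60))]
def rep(name,M):
    o=set()
    for q0 in Q:
        q,e=ik(M,q0)
        if e<.5:o.add(tuple(q.round().astype(int).tolist()))
    print(name,o)
for th in(40,45):
  for phi in(0,10,20):
    for x in(-55,-185): rep((th,phi,x),pose(th,(x,0,60),phi,flip=1))
for fl in(0,1):rep(('cass',fl),pose(28,(-77,0,112),flip=fl))
rep('pre',pose(45,(-55-106,0,166),flip=1))
E
```

```text
[  4.7 160.6 577.8  31.8 419.3 336.1  11.4]
[ 0.3  0.4 -0.4]
[-0.4 -0.1  0.3]
[-0.   0.1  0.1]
(40, 0, -55) {(-27, 25, 126, 108, 20, 46)}
(40, 0, -185) {(-39, 19, 140, 110, 28, 32)}
(40, 10, -55) {(-33, 27, 122, 85, 31, 63)}
(40, 10, -185) {(-45, 22, 135, 86, 36, 49)}
(40, 20, -55) {(-37, 30, 117, 74, 43, 70)}
(40, 20, -185) {(-49, 26, 129, 72, 46, 58)}
(45, 0, -55) {(-29, 26, 129, 123, 27, 30)}
(45, 0, -185) {(-42, 22, 143, 119, 36, 19)}
(45, 10, -55) {(-35, 28, 125, 98, 35, 48)}
(45, 10, -185) {(-48, 24, 137, 95, 41, 36)}
(45, 20, -55) {(-39, 32, 120, 82, 45, 59)}
(45, 20, -185) {(-52, 27, 131, 79, 49, 47)}
('cass', 0) {(-25, 18, 117, 34, 24, -58)}
('cass', 1) {(-25, 18, 117, 34, 24, 122)}
pre {(-39, 7, 133, 84, 29, 64)}
```

```bash
python3 - <<'E'
from kin import *
import pickle
np.set_printoptions(suppress=True,precision=1)
tl,_=pickle.load(open('w2.pkl','rb'));W=cam('wrist',tl);t=cam('top')
Ci=np.linalg.inv(C)
for a,b in(((361,254),(315,187)),((405,253),(312.5,303))):
    p=tri([(t,a),(W,b)]);print(p,(Ci@np.r_[p,1])[:3])
s=state()
A=pose(45,(-55-106,0,166),5,flip=1)
cur=tool(s);D=np.linalg.inv(cur)@A
print((Ci@cur)[:3,3],rel(A,s))
E
```

```text
[ 583.3 -106.4   64.4] [-53.2  64.6  64.4]
[ 587.9 -225.    62.9] [-56.2 -54.1  62.9]
[-143.2    7.1  154.3] [  9.1   0.3 179.3  -5.5  -4.3  -1.8]
```

Call:
carry_out([
  [0,0,80,-5,-4,-2,-0.2],
  [0,0,80,-5,-4,-2,-0.2],
  [0,0,80,-5,-4,-2,-0.2],
  [0,0,80,-5,-4,-2,-0.2],
  [0,0,80,-5,-4,-2,-0.2],
  [0,0,80,-5,-4,-2,-0.2],
  [0,0,80,-5,-4,-2,-0.2],
  [0,0,80,-5,-4,-2,-0.2],
  [0,0,80,-5,-4,-2,-0.2],
  [9.1,0.3,179,-5.5,-4,-2,-0.2],
  [9.1,0.3,179,-5.5,-4,-2,-0.2],
  [9.1,0.3,179,-5.5,-4,-2,-0.2],
  [9.1,0.3,179,-5.5,-4,-2,-0.2],
  [9.1,0.3,179,-5.5,-4,-2,-0.2],
  [9.1,0.3,179,-5.5,-4,-2,-0.2],
  [9.1,0.3,179,-5.5,-4,-2,-0.2],
  [9.1,0.3,179,-5.5,-4,-2,-0.2],
  [9.1,0.3,179,-5.5,-4,-2,-0.2],
  [9.1,0.3,179,-5.5,-4,-2,-0.2],
  [9.1,0.3,179,-5.5,-4,-2,-0.2],
])

```text
time_s: 4.95
ee_pos: [497.6, -164.8, 155.0]
ee_rot: [-134.9, -1.7, -76.8]
force: [-0.4, -0.3, 0.5]
gripper_width: 36.4
gripper_force: 0.0
```

```bash
python3 - <<'E'
from kin import *
import pickle
np.set_printoptions(suppress=True,precision=1)
s=state();im=grab_frame('wrist');print(s['qpos'],s['ee_pos'])
pickle.dump((tool(s),im),open('w3.pkl','wb'))
W=cam('wrist',tool(s))
for l in((-54,-51,61),(-54,59,61)): print(proj(W,(C@np.r_[l,1])[:3]))
print(rel(pose(45,(-54,4,61),5,flip=1),s))
cv2.imwrite('pics/w3.png',cv2.convertScaleAbs(im[:,:,::-1],alpha=1.0))
E
```

```text
[-40.7   8.5 131.   77.1  35.   60.9] [ 497.6 -164.8  155. ]
[[335.7 151.4]]
[[318.3 266.1]]
[  0.1   0.5   7.9  19.6   6.2 146.7]
```

View pics/w3.png

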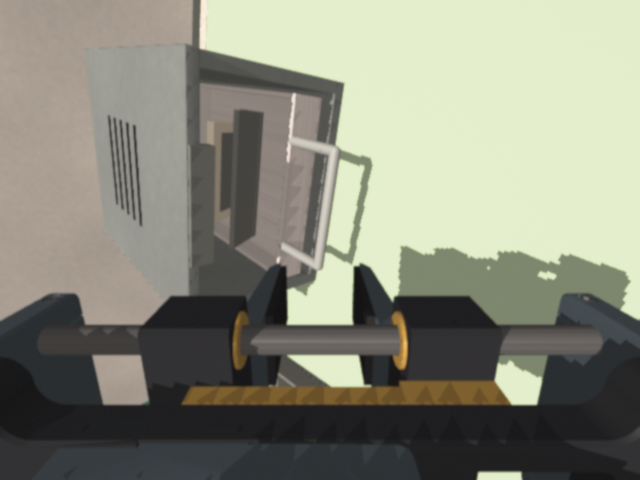

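The bar ends at (335,150) and (319,267) match the prediction to about 1 px. Going in.

Call:
carry_out([
  [0,0.5,7.9,19.6,6.2,40,-0.2],
  [0,0.5,7.9,19.6,6.2,80,-0.2],
  [0,0.5,7.9,19.6,6.2,100,-0.2],
  [0,0.5,7.9,19.6,6.2,120,-0.2],
  [0,0.5,7.9,19.6,6.2,135,-0.2],
  [0,0.5,7.9,19.6,6.2,146,-0.2],
  [0,0.5,7.9,19.6,6.2,146,-0.2],
  [0,0.5,7.9,19.6,6.2,146,-0.2],
  [0,0.5,7.9,19.6,6.2,146,-0.5],
  [0,0.5,7.9,19.6,6.2,146,-1],
  [0,0.5,7.9,19.6,6.2,146,-1],
  [0,0.5,7.9,19.6,6.2,146,-1],
  [0,0.5,7.9,19.6,6.2,146,-1],
  [0,0.5,7.9,19.6,6.2,146,-1],
], force=30)

```text
time_s: 6.4
ee_pos: [599.5, -165.6, 48.7]
ee_rot: [-134.9, 3.3, -82.6]
force: [-2.3, 0.5, 6.1]
gripper_width: 9.2
gripper_force: 30.0
```

```bash
python3 - <<'E'
from kin import *
np.set_printoptions(suppress=True,precision=1)
s=state();print(s['qpos'],s['ee_pos'],s['force'],s['gripper_width'])
M=tool(s);Ci=np.linalg.inv(C);print('grasp in cab',(Ci@(M@[0,0,-19,1]))[:3])
d=M[:3,:3].T@C[:3,:3]@[-1,0,0];print('pull dir tool',d, d*130)
E
```

```text
[-31.4  26.2 127.8 109.   30.2  40.3] [ 599.5 -165.6   48.7] [-2.3  0.5  6.1] 9.199673795217137
grasp in cab [-54.2   2.8  62.1]
pull dir tool [-0.1  0.7 -0.7] [ -8.4  91.9 -91.5]
```

Call:
carry_out([
  [0,0,0,0,0.7,-0.7,-1],
  [0,0,0,-0.2,2.1,-2.1,-1],
  [0,0,0,-0.4,4.2,-4.2,-1],
  [0,0,0,-0.6,7.1,-7.0,-1],
  [0,0,0,-1.0,10.6,-10.6,-1],
  [0,0,0,-1.4,14.8,-14.8,-1],
  [0,0,0,-1.8,19.1,-19,-1],
  [0,0,0,-2.1,23.3,-23.2,-1],
  [0,0,0,-2.5,27.6,-27.5,-1],
  [0,0,0,-2.9,31.8,-31.7,-1],
  [0,0,0,-3.3,36.1,-35.9,-1],
  [0,0,0,-3.7,40.3,-40.1,-1],
  [0,0,0,-4.1,44.5,-44.4,-1],
  [0,0,0,-4.5,48.8,-48.6,-1],
  [0,0,0,-4.9,53,-52.8,-1],
  [0,0,0,-5.3,57.3,-57,-1],
  [0,0,0,-5.7,61.5,-61.2,-1],
  [0,0,0,-6,65.8,-65.5,-1],
  [0,0,0,-6.4,69.3,-69,-1],
  [0,0,0,-6.6,72.1,-71.8,-1],
])

```text
time_s: 8.4
ee_pos: [497.6, -172.8, 48.7]
ee_rot: [-134.9, 3.3, -82.6]
force: [2.3, -1.2, 5.9]
gripper_width: 9.1
gripper_force: 30.0
```

```bash
python3 - <<'E'
from kin import *
np.set_printoptions(suppress=True,precision=1)
s=state();print(s['qpos'],s['ee_pos'],s['force'],s['gripper_width'])
M=tool(s);Ci=np.linalg.inv(C);g=(Ci@(M@[0,0,-19,1]))[:3];print('grasp in cab',g)
print('rot err',rel(M@np.eye(4)), M[:3,:3].T@C[:3,:3]@[-1,0,0])
E
```

```text
[-41.3  22.5 138.1 107.7  35.9  31.1] [ 497.6 -172.8   48.7] [ 2.3 -1.2  5.9] 9.112105433764881
grasp in cab [-156.4    2.2   62.1]
rot err [-0. -0.  0.  0.  0.  0.] [-0.1  0.7 -0.7]
```

Call:
carry_out([
  [0,0,0,-0.2,2.8,-2.8,-1],
  [0,0,0,-0.4,5.7,-5.6,-1],
  [0,0,0,-0.6,8.5,-8.4,-1],
  [0,0,0,-0.8,11.3,-11.3,-1],
  [0,0,0,-1,14.1,-14.1,-1],
  [0,0,0,-1.2,16.3,-16.2,-1],
  [0,0,0,-1.3,17.7,-17.6,-1],
  [0,0,0,-1.4,18.7,-18.6,-1],
  [0,0,0,-1.4,19.4,-19.4,-1],
  [0,0,0,-1.5,20.1,-20.1,-1],
  [0,0,0,-1.5,20.8,-20.8,-1],
  [0,0,0,-1.6,21.5,-21.5,-1],
])

```text
time_s: 9.6
ee_pos: [469.6, -174.8, 48.9]
ee_rot: [-134.8, 3.3, -82.5]
force: [32.3, 6.6, -20.6]
gripper_width: 9.1
gripper_force: 30.0
```

```bash
python3 - <<'E'
from kin import *
np.set_printoptions(suppress=True,precision=1)
s=state();print(s['qpos'],s['ee_pos'],s['force'],s['gripper_width'])
M=tool(s);Ci=np.linalg.inv(C);g=(Ci@(M@[0,0,-19,1]))[:3];print('grasp in cab',g)
E
```

```text
[-45.1  21.8 140.6 105.8  37.7  28.8] [ 469.6 -174.8   48.9] [ 32.3   6.6 -20.6] 9.088624871833058
grasp in cab [-184.4    1.9   62.2]
```

Call:
carry_out([
  [0,0,0,0,-1.2,1.2,-1],
  [0,0,0,0,-1.2,1.2,-1],
  [0,0,0,0,-1.2,1.2,-0.6],
  [0,0,0,0,-1.2,1.2,-0.2],
  [0,0,0,0,-1.2,1.2,-0.2],
  [0,0,0,0,-1.2,1.2,-0.2],
  [0,0,0,0,-1.2,1.2,-0.2],
  [0,0,0,0,-1,-6,-0.2],
  [0,0,0,0,-1,-20,-0.2],
  [0,0,0,0,-1,-45,-0.2],
  [0,0,0,0,-25,-70,-0.2],
  [0,0,0,0,-50,-95,-0.2],
  [0,0,0,0,-75,-120,-0.2],
  [0,0,0,0,-90,-135,-0.2],
  [0,0,0,0,-90,-135,-0.2],
])

```text
time_s: 11.1
ee_pos: [437.4, -188.9, 210.1]
ee_rot: [-134.8, 2.9, -82.6]
force: [-0.3, 0.0, 1.5]
gripper_width: 36.3
gripper_force: 0.0
```

```bash
python3 - <<'E'
from kin import *
np.set_printoptions(suppress=True,precision=1)
s=state();print(s['qpos'],s['ee_pos'],s['ee_rot'],s['force'],s['gripper_width'])
C=T([640.5,-167.4+3,0],[0,0,3.9])
u=np.array([-.469,0,.883]);g=np.array([-45,0,52])+68*u
for h in(120,60,0):
    H=pose(28,g+h*u,C=C);print(h,H[:3,3],ik(H,[-25,18,117,34,24,-58]))
H=pose(28,g+120*u,C=C)
print(rel(H,s))
E
```

```text
[-50.9   0.3 129.4  62.5  44.6  78.2] [ 437.4 -188.9  210.1] [-134.8    2.9  -82.6] [-0.3  0.   1.5] 36.27205875012293
120 [ 516.5 -172.9  201.2] (array([-28.7,   5.1, 115. ,  24.1,  38.2, -48.8]), np.float64(2.595146320061304e-13))
60 [ 544.6 -170.9  148.2] (array([-26.7,  11.1, 116.8,  28. ,  30.5, -52.2]), np.float64(1.1368683772161603e-13))
0 [ 572.7 -169.    95.3] (array([-24.9,  17.5, 117.6,  34.3,  23.7, -57.8]), np.float64(1.4210854715202004e-13))
[  -7.   -26.5 -176.8   -5.2  -50.3   63.5]
```

Call:
carry_out([
  [-3.5,-13,-88.4,-2,-15,-5,-0.2],
  [-3.5,-13,-88.4,-2,-15,-5,-0.2],
  [-3.5,-13,-88.4,-2,-15,-5,-0.2],
  [-3.5,-13,-88.4,-2,-15,-5,-0.2],
  [-3.5,-13,-88.4,-2,-15,-5,-0.2],
  [-3.5,-13,-88.4,-2,-15,-5,-0.2],
  [-3.5,-13,-88.4,-2,-15,-5,-0.2],
  [-3.5,-13,-88.4,-2,-15,-5,-0.2],
  [-3.5,-13,-88.4,-2,-15,-5,-0.2],
  [-3.5,-13,-88.4,-2,-15,-5,-0.2],
  [-7,-26.5,-176.8,-5,-50,63,-0.2],
  [-7,-26.5,-176.8,-5,-50,63,-0.2],
  [-7,-26.5,-176.8,-5,-50,63,-0.2],
  [-7,-26.5,-176.8,-5,-50,63,-0.2],
  [-7,-26.5,-176.8,-5,-50,63,-0.2],
  [-7,-26.5,-176.8,-5,-50,63,-0.2],
  [-7,-26.5,-176.8,-5,-50,63,-0.2],
  [-7,-26.5,-176.8,-5,-50,63,-0.2],
  [-7,-26.5,-176.8,-5,-50,63,-0.2],
  [-7,-26.5,-176.8,-5,-50,63,-0.2],
])

```text
time_s: 13.1
ee_pos: [514.2, -171.1, 195.6]
ee_rot: [152.9, -4.4, 88.5]
force: [-0.7, -0.3, 0.4]
gripper_width: 36.6
gripper_force: 0.0
```

```bash
python3 - <<'E'
from kin import *
import pickle
np.set_printoptions(suppress=True,precision=1)
s=state();im=grab_frame('wrist');sd=grab_frame('side');print(s['qpos'],s['ee_pos'],s['ee_rot'])
pickle.dump((tool(s),im,sd),open('w4.pkl','wb'))
C=T([640.5,-167.4+3,0],[0,0,3.9]);W=cam('wrist',tool(s));S=cam('side')
u=np.array([-.469,0,.883]);n=np.array([.883,0,.469])
for y in(50,-50):
  for h in(80,0):
    p=(C@np.r_[np.array([-45,y,52])+h*u,1])[:3];print(y,h,proj(W,p),proj(S,p))
o=np.zeros((600,800,3),np.uint8)
o[:480,:640]=im[:,:,::-1]
o=cv2.convertScaleAbs(o,alpha=1.2)
c=cv2.resize(sd[220:300,320:420,::-1],(400,320),interpolation=cv2.INTER_CUBIC)
o[280:600,400:]=cv2.convertScaleAbs(c,alpha=1.3)
cv2.imwrite('pics/w4.png',o)
E
```

```text
[-29.4   6.  114.8  25.6  39.4 -44. ] [ 514.2 -171.1  195.6] [152.9  -4.4  88.5]
50 80 [[319.5 189.3]] [[341.3 253.5]]
50 0 [[320.5 180.6]] [[351.5 269.3]]
-50 80 [[333.5 306.9]] [[372.7 274.7]]
-50 0 [[331.4 273.5]] [[381.8 290.1]]
```

View pics/w4.png

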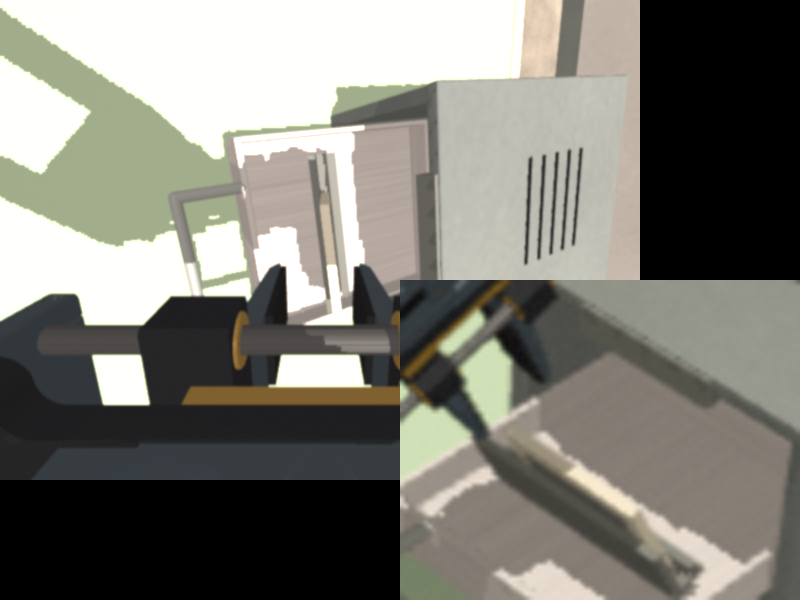

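The wrist view shows the cassette's top edge running from (324,192) to about (334,312). The side view has the same edge from about (349,258) to (380,280). I'll triangulate both ends.

```bash
python3 - <<'E'
from kin import *
import pickle
np.set_printoptions(suppress=True,precision=1)
tl,im,sd=pickle.load(open('w4.pkl','rb'))
C=T([640.5,-167.4+3,0],[0,0,3.9]);W=cam('wrist',tl);S=cam('side');Ci=np.linalg.inv(C)
for a,b in(((324,192),(348.7,258)),((334,312),(380,280))):
    p=tri([(W,a),(S,b)]);print((Ci@np.r_[p,1])[:3],proj(W,p)-a,proj(S,p)-b)
# profile across top edge in wrist: bright/brown transitions
g=im.astype(int)
for v in(195,205,220,240,260): print(v,[tuple(g[v,u]) [0] for u in range(306,350)])
E
```

```text
[-65.8  43.8 101.8] [[2.5 0.5]] [[-0.8  0.5]]
[-73.8 -63.7 108.9] [[1.9 0.3]] [[-0.6  0.5]]
195 [np.int64(153), np.int64(152), np.int64(153), np.int64(153), np.int64(152), np.int64(146), np.int64(130), np.int64(107), np.int64(93), np.int64(91), np.int64(91), np.int64(90), np.int64(89), np.int64(88), np.int64(101), np.int64(121), np.int64(131), np.int64(133), np.int64(132), np.int64(133), np.int64(133), np.int64(133), np.int64(126), np.int64(111), np.int64(119), np.int64(147), np.int64(162), np.int64(165), np.int64(165), np.int64(166), np.int64(166), np.int64(167), np.int64(178), np.int64(212), np.int64(238), np.int64(246), np.int64(247), np.int64(247), np.int64(246), np.int64(246), np.int64(246), np.int64(246), np.int64(246), np.int64(246)]
205 [np.int64(151), np.int64(151), np.int64(150), np.int64(151), np.int64(151), np.int64(150), np.int64(148), np.int64(135), np.int64(111), np.int64(95), np.int64(92), np.int64(91), np.int64(97), np.int64(118), np.int64(144), np.int64(160), np.int64(165), np.int64(167), np.int64(167), np.int64(167), np.int64(167), np.int64(165), np.int64(157), np.
[... 1597 characters left out ...]
64(248), np.int64(248), np.int64(248)]
260 [np.int64(152), np.int64(151), np.int64(151), np.int64(150), np.int64(151), np.int64(151), np.int64(151), np.int64(151), np.int64(152), np.int64(152), np.int64(152), np.int64(153), np.int64(153), np.int64(150), np.int64(137), np.int64(111), np.int64(93), np.int64(88), np.int64(92), np.int64(113), np.int64(145), np.int64(166), np.int64(171), np.int64(172), np.int64(173), np.int64(172), np.int64(173), np.int64(172), np.int64(166), np.int64(148), np.int64(120), np.int64(112), np.int64(134), np.int64(153), np.int64(159), np.int64(161), np.int64(161), np.int64(162), np.int64(164), np.int64(181), np.int64(219), np.int64(240), np.int64(246), np.int64(247)]
```

```bash
python3 - <<'E'
from kin import *
import pickle
np.set_printoptions(suppress=True,precision=1)
tl,im,sd=pickle.load(open('w4.pkl','rb'))
print('wrist along edge',[(v,int(im[v,int(round(322.4+.119*(v-189))),0])) for v in range(182,214)])
print('low',[(v,int(im[v,int(round(322.4+.119*(v-189))),0])) for v in range(290,330,2)])
s=state()
C=T([640.5,-167.4+3,0],[0,0,3.9]);u=np.array([-.469,0,.883]);n=np.array([.883,0,.469])
g=np.array([-45,-9,52])+68*u+2.4*n
print(rel(pose(28,g+50*u,C=C),s))
E
```

```text
wrist along edge [(182, 164), (183, 164), (184, 164), (185, 165), (186, 164), (187, 163), (188, 161), (189, 153), (190, 136), (191, 115), (192, 116), (193, 125), (194, 131), (195, 133), (196, 133), (197, 133), (198, 133), (199, 133), (200, 133), (201, 133), (202, 134), (203, 139), (204, 154), (205, 167), (206, 173), (207, 174), (208, 174), (209, 174), (210, 174), (211, 174), (212, 174), (213, 174)]
low [(290, 253), (292, 253), (294, 253), (296, 253), (298, 253), (300, 253), (302, 253), (304, 253), (306, 253), (308, 253), (310, 253), (312, 253), (314, 253), (316, 252), (318, 242), (320, 234), (322, 233), (324, 182), (326, 64), (328, 58)]
[ -0.7  -1.5  -7.1 -12.2   9.3  65.9]
```

Call:
carry_out([
  [-0.7,-1.5,-7.1,-14,9.3,20,-0.2],
  [-0.7,-1.5,-7.1,-14,9.3,40,-0.2],
  [-0.7,-1.5,-7.1,-14,9.3,60,-0.2],
  [-0.7,-1.5,-7.1,-14,9.3,66,-0.2],
  [-0.7,-1.5,-7.1,-14,9.3,66,-0.2],
])

```text
time_s: 13.7
ee_pos: [552.6, -182.2, 140.8]
ee_rot: [152.0, -0.0, 93.7]
force: [-0.6, -0.4, -0.1]
gripper_width: 36.3
gripper_force: 0.0
```

```bash
python3 - <<'E'
from kin import *
import pickle
np.set_printoptions(suppress=True,precision=1)
s=state();im=grab_frame('wrist');print(s['qpos'],s['ee_pos'],s['ee_rot'],s['force'])
pickle.dump((tool(s),im),open('w5.pkl','wb'))
C=T([640.5,-167.4+3,0],[0,0,3.9]);W=cam('wrist',tool(s))
u=np.array([-.469,0,.883]);n=np.array([.883,0,.469])
for y in(39,-61):
  for h in(80,0):
    p=(C@np.r_[np.array([-45,y,52])+h*u+2.4*n,1])[:3];print(y,h,proj(W,p))
cv2.imwrite('pics/w5.png',cv2.convertScaleAbs(cv2.resize(im[150:350,230:430,::-1],(600,600),interpolation=cv2.INTER_CUBIC),alpha=1))
E
```

```text
[-27.5  12.7 116.   29.1  30.  -53.9] [ 552.6 -182.2  140.8] [152.   -0.   93.7] [-0.6 -0.4 -0.1]
39 80 [[318.5 196.9]]
39 0 [[318.7 181.3]]
-61 80 [[319.1 348. ]]
-61 0 [[319.2 294.7]]
```

View pics/w5.png

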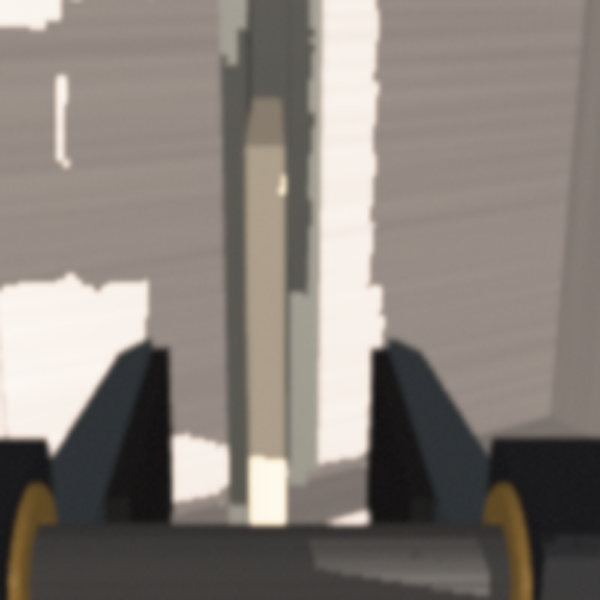

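Call:
carry_out([
  [0,0,0,-1,0,15,-0.2],
  [0,0,0,-1,0,30,-0.2],
  [0,0,0,-1,0,42,-0.2],
  [0,0,0,-1,0,49.5,-0.2],
  [0,0,0,-1,0,49.5,-0.2],
  [0,0,0,-1,0,49.5,-0.5],
  [0,0,0,-1,0,49.5,-0.8],
  [0,0,0,-1,0,49.5,-1],
  [0,0,0,-1,0,49.5,-1],
  [0,0,0,-1,0,49.5,-1],
  [0,0,0,-1,0,49.5,-1],
], force=25)

```text
time_s: 14.85
ee_pos: [576.4, -182.2, 99.0]
ee_rot: [151.8, 0.1, 93.8]
force: [-2.3, -1.0, 2.6]
gripper_width: 8.0
gripper_force: 25.0
```

```bash
python3 - <<'E'
from kin import *
np.set_printoptions(suppress=True,precision=1)
s=state();print(s['qpos'],s['ee_pos'],s['ee_rot'],s['force'],s['torque'],s['gripper_width'])
C=T([640.5,-167.4+3,0],[0,0,3.9]);print((np.linalg.inv(C)@tool(s)@[0,0,-19,1])[:3])
E
```

```text
[-26.1  17.6 116.7  34.2  24.5 -58.7] [ 576.4 -182.2   99. ] [151.8   0.1  93.8] [-2.3 -1.   2.6] [-0.1  0.7  0.1] 7.955418554136386
[-74.2 -13.3 115.8]
```

```bash
python3 - <<'E'
from kin import *
np.set_printoptions(suppress=True,precision=1)
s=state();M=tool(s)
a=np.radians(12.9);c=np.array([634.36+45*np.cos(a),157.35+45*np.sin(a)])
for z in(260,150,59): 
    H=T([c[0],c[1],z],[180,0,102.9]);print(z,ik(H,[12,26,75,0,79,-1]))
W1=T([500,-120,260],[180,0,95]);print('W1',rel(W1,s),ik(W1,[-15,6,100,0,70,0]))
H=T([c[0],c[1],150],[180,0,102.9]);print(np.linalg.inv(W1)@H, )
D=np.linalg.inv(W1)@T([c[0],c[1],220],[180,0,102.9]);print(D[:3,3],R.from_matrix(D[:3,:3]).as_rotvec(degrees=True))
E
```

```text
260 (array([12.9, 28.9, 66.4,  0. , 84.7,  0. ]), np.float64(2.8421709430404007e-13))
150 (array([12.9, 32. , 76.6, -0. , 71.3,  0. ]), np.float64(1.1368683772161603e-13))
59 (array([12.9, 36.3, 82.7,  0. , 61. ,  0. ]), np.float64(1.7053025658242404e-13))
W1 [  28.2    0.4   -1.1   66.7   12.6 -176.1] (array([-14.8,  11. ,  93. ,   0. ,  76.1, -19.8]), np.float64(1.7053025658242404e-13))
[[  1.    0.1   0.  270.8]
 [ -0.1   1.   -0.  202.6]
 [ -0.   -0.    1.  110. ]
 [  0.    0.    0.    1. ]]
[270.8 202.6  40. ] [ 0.   0.  -7.9]
```

Call:
carry_out([
  [0,0,0,0,0,-3,-1],
  [0,0,0,0,0,-8,-1],
  [0,0,0,0,0,-15,-1],
  [0,0,0,0,0,-25,-1],
  [0,0,0,0,0,-40,-1],
  [0,0,0,0,0,-60,-1],
  [0,0,0,0,0,-80,-1],
  [0,0,0,0,0,-90,-1],
  [0,0,0,0,0,-90,-1],
])

```text
time_s: 15.75
ee_pos: [534.4, -185.4, 180.5]
ee_rot: [151.6, 0.3, 93.8]
force: [0.1, -0.6, -3.0]
gripper_width: 8.1
gripper_force: 25.0
```

```bash
python3 - <<'E'
from kin import *
np.set_printoptions(suppress=True,precision=1)
s=state();print(s['qpos'],s['ee_pos'],s['force'],s['gripper_width'])
print(rel(T([500,-120,260],[180,0,95]),s))
E
```

```text
[-29.    8.5 114.8  26.2  35.  -51.5] [ 534.4 -185.4  180.5] [ 0.1 -0.6 -3. ] 8.107710251834915
[ 28.4   0.6  -1.1  67.2  11.5 -84.5]
```

Call:
carry_out([
  [5,0.6,-1,10,2,-15,-1],
  [12,0.6,-1,25,4,-35,-1],
  [19,0.6,-1.1,45,8,-60,-1],
  [25,0.6,-1.1,60,10,-78,-1],
  [28.4,0.6,-1.1,67,11.5,-84.5,-1],
  [28.4,0.6,-1.1,67,11.5,-84.5,-1],
  [28.4,0.6,-1.1,67,11.5,-84.5,-1],
  [28.4,0.6,-1.1,67,11.5,-84.5,-1],
])

```text
time_s: 16.55
ee_pos: [499.1, -120.1, 256.8]
ee_rot: [-179.7, -0.2, 95.0]
force: [-0.2, -0.4, -1.5]
gripper_width: 7.7
gripper_force: 25.0
```

```bash
python3 - <<'E'
from kin import *
np.set_printoptions(suppress=True,precision=1)
s=state();print(s['qpos'],s['ee_pos'],s['ee_rot'],s['force'],s['gripper_width'])
print(rel(T([678.2,167.4,200],[180,0,102.9]),s))
E
```

```text
[-14.9  11.4  92.9   0.1  76.  -19.8] [ 499.1 -120.1  256.8] [-179.7   -0.2   95. ] [-0.2 -0.4 -1.5] 7.737875474391943
[ -0.3  -0.2  -7.9 270.7 203.5  56.7]
```

Call:
carry_out([
  [0,0,-1,25,15,0,-1],
  [-0.1,0,-2,60,40,0,-1],
  [-0.2,0,-4,100,70,0,-1],
  [-0.3,-0.2,-6,140,100,5,-1],
  [-0.3,-0.2,-7.9,180,130,10,-1],
  [-0.3,-0.2,-7.9,215,160,20,-1],
  [-0.3,-0.2,-7.9,245,185,35,-1],
  [-0.3,-0.2,-7.9,265,200,50,-1],
  [-0.3,-0.2,-7.9,270.7,203.5,56.7,-1],
  [-0.3,-0.2,-7.9,270.7,203.5,56.7,-1],
  [-0.3,-0.2,-7.9,270.7,203.5,56.7,-1],
  [-0.3,-0.2,-7.9,270.7,203.5,56.7,-1],
  [-0.3,-0.2,-7.9,270.7,203.5,56.7,-1],
])

```text
time_s: 17.85
ee_pos: [679.0, 166.6, 202.8]
ee_rot: [179.8, 0.0, 102.8]
force: [0.4, 0.1, -1.0]
gripper_width: 7.9
gripper_force: 25.0
```

```bash
python3 - <<'E'
from kin import *
np.set_printoptions(suppress=True,precision=1)
s=state();print(s['qpos'],s['ee_pos'],s['ee_rot'],s['force'],s['gripper_width'])
print(rel(T([678.2,167.4,112],[180,0,102.9]),s))
E
```

```text
[12.9 30.  72.4 -0.  77.4  0.1] [679.  166.6 202.8] [179.8   0.  102.8] [ 0.4  0.1 -1. ] 7.936582182491972
[ 0.2  0.  -0.1  1.1 -1.  90.8]
```

Call:
carry_out([
  [0.2,0,0,1,-1,20,-1],
  [0.2,0,0,1,-1,45,-1],
  [0.2,0,0,1,-1,70,-1],
  [0.2,0,0,1,-1,85,-1],
  [0.2,0,0,1,-1,91,-1],
  [0.2,0,0,1,-1,91,-1],
  [0.2,0,0,1,-1,91,-1],
])

```text
time_s: 18.55
ee_pos: [678.7, 168.4, 111.7]
ee_rot: [180.0, 0.0, 102.9]
force: [-0.6, 0.3, -1.7]
gripper_width: 7.6
gripper_force: 25.0
```

```bash
python3 - <<'E'
from kin import *
import pickle
np.set_printoptions(suppress=True,precision=1)
s=state();im=grab_frame('wrist');sd=grab_frame('side');print(s['ee_pos'],s['ee_rot'],s['force'])
pickle.dump((tool(s),im,sd),open('w6.pkl','wb'))
M=tool(s);W=cam('wrist',M);Rk=T([634.36,157.35,0],[0,0,12.9])
P=lambda l:proj(W,(Rk@np.r_[l,1])[:3])[0]
for l in((45,54,9),(36.75,55,38),(53.25,55,38),(36.75,0,38)): print(l,P(l))
for l in((50,-4,51),(50,4,51),(50,0,-29)): print('plate tool',l,proj(W,(M@np.r_[l,1])[:3]))
o=np.zeros((600,800,3),np.uint8)
o[:,:400]=cv2.resize(im[100:250,270:370,::-1],(400,600),interpolation=cv2.INTER_CUBIC)
o[:300,400:]=cv2.resize(sd[190:250,260:340,::-1],(400,300),interpolation=cv2.INTER_CUBIC)
o[300:,400:]=cv2.resize(im[100:325,170:470,::-1],(400,300))
cv2.imwrite('pics/w6.png',cv2.convertScaleAbs(o,alpha=1.3))
E
```

```text
[678.7 168.4 111.7] [180.    0.  102.9] [-0.6  0.3 -1.7]
(45, 54, 9) [318.3 178.1]
(36.75, 55, 38) [306.9 180.8]
(53.25, 55, 38) [329.5 180.7]
(36.75, 0, 38) [307.7 252.3]
plate tool (50, -4, 51) [[313.3 190.7]]
plate tool (50, 4, 51) [[325.2 190.7]]
plate tool (50, 0, -29) [[319.1 215.9]]
```

View pics/w6.png

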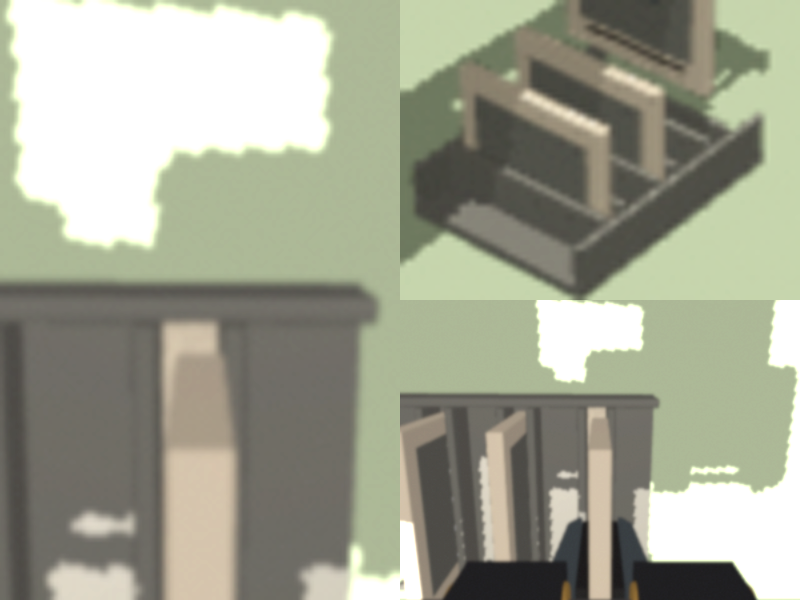

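```bash
python3 - <<'E'
import pickle
tl,im,sd=pickle.load(open('w6.pkl','rb'))
for v in(182,184,186,190,205): print(v,[int(x) for x in im[v-1:v+2,300:336,0].mean(0)])
E
```

```text
182 [84, 83, 81, 80, 80, 80, 80, 78, 75, 79, 106, 137, 151, 153, 153, 153, 153, 154, 154, 153, 152, 151, 150, 138, 110, 83, 77, 79, 80, 79, 77, 78, 82, 84, 85, 84]
184 [86, 84, 82, 81, 83, 84, 84, 82, 78, 80, 110, 144, 159, 163, 163, 161, 160, 160, 160, 160, 160, 159, 158, 146, 116, 87, 81, 84, 85, 84, 81, 80, 84, 85, 87, 86]
186 [86, 84, 82, 81, 84, 85, 85, 83, 78, 79, 108, 143, 160, 164, 163, 160, 158, 158, 158, 160, 160, 159, 158, 146, 118, 90, 83, 84, 85, 84, 81, 80, 84, 86, 87, 87]
190 [86, 84, 81, 81, 83, 85, 85, 83, 77, 81, 112, 147, 159, 153, 139, 132, 130, 130, 130, 130, 131, 130, 130, 129, 125, 114, 98, 87, 85, 85, 81, 80, 84, 86, 87, 86]
205 [86, 85, 84, 82, 83, 85, 85, 83, 77, 75, 100, 129, 133, 130, 129, 130, 129, 129, 129, 130, 129, 129, 129, 129, 129, 128, 125, 115, 97, 87, 81, 79, 82, 85, 85, 86]
```

The plate hangs vertical, its lower edge centred at column 319.7 in the wrist image. The slot pad is centred at 317.3 (edges 310.4 and 324.1), so the slot lies about 2 mm toward tool -y. I'll correct that and lower in stages.

Call:
carry_out([
  [0,0,0,-2,-2,3,-1],
  [0,0,0,-2,-2,10,-1],
  [0,0,0,-2,-2,16,-1],
  [0,0,0,-2,-2,19,-1],
  [0,0,0,-2,-2,21,-1],
  [0,0,0,-2,-2,23,-1],
  [0,0,0,-2,-2,25,-1],
  [0,0,0,-2,-2,27,-1],
  [0,0,0,-2,-2,29,-1],
  [0,0,0,-2,-2,31,-1],
  [0,0,0,-2,-2,31,-1],
])

```text
time_s: 19.75
ee_pos: [676.2, 166.0, 79.0]
ee_rot: [-179.9, 0.0, 102.9]
force: [0.4, 0.8, -2.1]
gripper_width: 7.8
gripper_force: 25.0
```

```bash
python3 - <<'E'
from h import *
import pickle
s=state();im=grab_frame('wrist');print(s['ee_pos'].round(1),s['ee_rot'].round(2),s['force'].round(1),s['torque'].round(2))
for v in range(172,200,3): print(v,[int(x) for x in im[v-1:v+2,298:340,0].mean(0)])
E
```

```text
[676.2 166.   79. ] [-1.7987e+02  4.0000e-02  1.0290e+02] [ 0.4  0.8 -2.1] [-0.06  0.06  0.03]
172 [85, 87, 88, 88, 88, 88, 88, 88, 88, 88, 88, 88, 88, 88, 88, 88, 88, 88, 88, 88, 88, 88, 89, 88, 88, 88, 89, 88, 88, 88, 88, 88, 88, 88, 88, 88, 88, 88, 88, 88, 88, 88]
175 [77, 78, 78, 77, 78, 77, 77, 77, 78, 77, 78, 77, 78, 77, 78, 77, 77, 77, 77, 77, 76, 76, 77, 76, 76, 76, 76, 76, 76, 76, 76, 77, 75, 76, 76, 76, 76, 76, 76, 76, 76, 76]
178 [90, 89, 90, 89, 90, 90, 90, 90, 89, 89, 89, 89, 89, 89, 90, 89, 90, 89, 89, 89, 90, 89, 89, 90, 89, 89, 89, 90, 89, 89, 90, 90, 89, 89, 89, 90, 89, 89, 89, 89, 89, 90]
181 [87, 86, 86, 86, 86, 86, 86, 86, 85, 85, 85, 85, 85, 85, 85, 87, 91, 93, 93, 93, 93, 93, 93, 94, 93, 94, 94, 94, 93, 93, 92, 88, 87, 85, 85, 85, 86, 85, 85, 86, 86, 87]
184 [87, 87, 87, 87, 87, 87, 86, 82, 80, 80, 80, 80, 79, 76, 77, 101, 133, 148, 151, 150, 150, 150, 151, 152, 153, 153, 151, 150, 149, 148, 138, 111, 84, 75, 77, 79, 80, 80, 79, 81, 84, 86]
187 [89, 89, 90, 89, 89, 89, 86, 83, 83, 86, 87, 88, 86, 81, 79, 104, 140, 155, 157, 158, 157, 156, 155, 155, 155, 155, 156, 158, 162, 162, 150, 119, 87, 79, 82, 86, 87, 87, 86, 82, 82, 86]
190 [89, 89, 89, 89, 89, 89, 86, 83, 83, 86, 88, 88, 86, 81, 78, 94, 120, 131, 134, 134, 134, 134, 134, 134, 133, 134, 136, 143, 156, 163, 153, 120, 86, 79, 83, 87, 88, 88, 86, 82, 81, 86]
193 [88, 88, 88, 89, 88, 89, 86, 83, 84, 86, 88, 87, 86, 81, 84, 101, 122, 130, 133, 132, 133, 133, 132, 132, 133, 132, 133, 136, 148, 158, 151, 119, 86, 79, 84, 87, 88, 87, 84, 81, 81, 86]
196 [88, 88, 88, 88, 88, 88, 85, 82, 83, 87, 88, 88, 86, 83, 91, 112, 127, 132, 133, 133, 133, 133, 133, 133, 133, 133, 133, 135, 145, 157, 149, 116, 85, 79, 84, 87, 88, 88, 85, 81, 81, 85]
199 [88, 88, 88, 88, 88, 88, 86, 82, 83, 87, 87, 88, 86, 86, 98, 119, 130, 132, 133, 133, 132, 133, 133, 133, 133, 133, 133, 133, 140, 152, 146, 114, 82, 78, 84, 86, 88, 88, 85, 82, 83, 86]
```

Inserted freely: the lower edge is about 10 mm below the rib tops with no contact force. The plate sits about 1 mm off-centre, so I'll correct that and keep lowering.

Call:
carry_out([
  [0,0,0,0,0.6,0.5,-1],
  [0,0,0,0,1.0,2,-1],
  [0,0,0,0,1.0,4,-1],
  [0,0,0,0,1.0,6,-1],
  [0,0,0,0,1.0,8,-1],
  [0,0,0,0,1.0,10,-1],
  [0,0,0,0,1.0,12,-1],
  [0,0,0,0,1.0,13.5,-1],
  [0,0,0,0,1.0,14.5,-1],
  [0,0,0,0,1.0,15.5,-1],
  [0,0,0,0,1.0,16.5,-1],
  [0,0,0,0,1.0,16.5,-1],
])

```text
time_s: 21.0
ee_pos: [677.3, 166.3, 62.7]
ee_rot: [-179.9, 0.0, 102.9]
force: [0.5, -0.0, -1.9]
gripper_width: 8.2
gripper_force: 25.0
```

```bash
python3 - <<'E'
from h import *
s=state();print(s['ee_pos'].round(1),s['ee_rot'].round(2),s['force'].round(1),s['torque'].round(2))
im=grab_frame('wrist')
for v in(190,196): print(v,[int(x) for x in im[v-1:v+2,298:340,0].mean(0)])
E
```

```text
[677.3 166.3  62.7] [-1.7989e+02  4.0000e-02  1.0290e+02] [ 0.5 -0.  -1.9] [-0.08 -0.02 -0.  ]
190 [89, 89, 89, 87, 84, 83, 85, 87, 87, 86, 83, 76, 77, 106, 141, 150, 141, 136, 134, 134, 134, 134, 133, 133, 133, 133, 135, 142, 153, 147, 117, 85, 78, 82, 86, 86, 87, 86, 83, 82, 85, 88]
196 [88, 88, 88, 86, 83, 83, 86, 88, 88, 87, 83, 77, 77, 106, 137, 140, 134, 133, 133, 133, 133, 133, 133, 133, 133, 133, 133, 135, 144, 143, 114, 83, 78, 84, 86, 88, 87, 86, 82, 82, 85, 88]
```

Call:
carry_out([
  [0,0,0,0,0,0.5,-1],
  [0,0,0,0,0,1,-1],
  [0,0,0,0,0,1.5,-1],
  [0,0,0,0,0,2,-1],
  [0,0,0,0,0,2.5,-1],
  [0,0,0,0,0,3,-1],
  [0,0,0,0,0,3,-1],
])

```text
time_s: 21.75
ee_pos: [677.4, 166.4, 60.7]
ee_rot: [-179.9, 0.0, 102.9]
force: [-2.3, -0.5, 5.3]
gripper_width: 8.2
gripper_force: 25.0
```

Contact at 5–7 N, at about the floor height. I'll ease off and release gently.

Call:
carry_out([
  [0,0,0,0,0,-0.5,-1],
  [0,0,0,0,0,-0.5,-1],
  [0,0,0,0,0,-0.5,-0.75],
  [0,0,0,0,0,-0.5,-0.65],
  [0,0,0,0,0,-0.5,-0.55],
  [0,0,0,0,0,-0.5,-0.5],
  [0,0,0,0,0,-0.5,-0.5],
  [0,0,0,0,0,-0.5,-0.5],
], force=4)

```text
time_s: 22.55
ee_pos: [677.4, 166.3, 60.3]
ee_rot: [-179.9, 0.0, 102.9]
force: [-0.7, 0.2, 0.7]
gripper_width: 22.8
gripper_force: 0.0
```

```bash
python3 - <<'E'
from h import *
s=state();print(s['ee_pos'].round(1),s['force'].round(1),s['gripper_width'])
im=grab_frame('wrist')
for v in(190,196): print(v,[int(x) for x in im[v-1:v+2,298:340,0].mean(0)])
E
```

```text
[677.4 166.3  60.3] [-0.7  0.2  0.7] 22.833177653531102
190 [89, 89, 87, 83, 83, 84, 86, 86, 86, 85, 81, 75, 83, 115, 147, 155, 145, 136, 134, 133, 133, 134, 133, 133, 133, 133, 134, 139, 148, 144, 114, 82, 77, 82, 85, 86, 86, 85, 83, 82, 85, 88]
196 [88, 88, 84, 81, 81, 85, 87, 88, 88, 86, 81, 76, 83, 114, 142, 143, 135, 132, 132, 132, 132, 132, 132, 132, 131, 132, 132, 133, 140, 139, 110, 80, 78, 84, 87, 88, 87, 86, 83, 82, 85, 87]
```

Call:
carry_out([
  [0,0,0,0,0,-5,-0.5],
  [0,0,0,0,0,-15,-0.5],
  [0,0,0,0,0,-35,-0.5],
  [0,0,0,0,0,-70,-0.5],
  [0,0,0,0,0,-110,-0.5],
  [0,0,0,0,0,-145,-0.5],
  [0,0,0,0,0,-145,-0.5],
  [0,0,0,0,0,-145,-0.5],
])

```text
time_s: 23.4
ee_pos: [678.0, 166.5, 207.2]
ee_rot: [179.9, 0.0, 102.9]
force: [-1.1, 0.3, -1.0]
gripper_width: 22.8
gripper_force: 0.0
```

```bash
python3 - <<'E'
from kin import *
np.set_printoptions(suppress=True,precision=1)
s=state();M=tool(s);print(s['ee_pos'],s['force'])
W=cam('wrist',M);im=grab_frame('wrist');sd=grab_frame('side');S=cam('side')
cv2.imwrite('pics/f.png',im[:,:,::-1])
# expected top edge when seated (slot at TCP xy), rack axes = tool axes
for x in(50,-50):
  for z in(88,98): p=[677.4,166.3,z]+M[:3,:3]@[x,0,0];print(x,z,proj(W,p),proj(S,p))
g=im[:,:,0].astype(int)
c=int(round(proj(W,[677.4,166.3,88])[0][0]))
for v in(200,215): print(v,c-14,g[v-1:v+2,c-14:c+15].mean(0).astype(int).tolist())
print('along',c,[(v,int(g[v,c])) for v in range(150,200,1)])
# compare all three plates in image
o=np.zeros((600,800,3),np.uint8);o[:300]=cv2.resize(im[140:290,170:570,::-1],(800,300));o[300:,:400]=cv2.resize(sd[190:250,260:340,::-1],(400,300),interpolation=cv2.INTER_CUBIC);o[300:,400:]=cv2.resize(sd[190:310,330:490,::-1],(400,300),interpolation=cv2.INTER_CUBIC)
cv2.imwrite('pics/final.png',cv2.convertScaleAbs(o,alpha=1.2))
E
```

```text
[678.  166.5 207.2] [-1.1  0.3 -1. ]
50 88 [[318.4 179.9]] [[293.3 187.4]]
50 98 [[318.4 181.1]] [[293.2 184.4]]
-50 88 [[318.6 286.3]] [[321.5 200.1]]
-50 98 [[318.6 290.8]] [[321.5 197. ]]
200 305 [80, 80, 77, 73, 75, 78, 79, 78, 90, 119, 143, 153, 156, 156, 156, 156, 155, 146, 121, 89, 77, 78, 78, 75, 74, 77, 79, 80, 79]
215 305 [164, 163, 155, 140, 136, 138, 133, 117, 102, 117, 140, 152, 155, 155, 155, 155, 154, 144, 117, 88, 77, 78, 79, 78, 79, 84, 106, 138, 155]
along 319 [(150, 124), (151, 124), (152, 124), (153, 125), (154, 124), (155, 124), (156, 124), (157, 124), (158, 124), (159, 123), (160, 121), (161, 112), (162, 94), (163, 77), (164, 76), (165, 81), (166, 82), (167, 86), (168, 103), (169, 126), (170, 136), (171, 131), (172, 123), (173, 121), (174, 121), (175, 121), (176, 122), (177, 127), (178, 138), (179, 150), (180, 155), (181, 157), (182, 156), (183, 156), (184, 156), (185, 156), (186, 156), (187, 157), (188, 156), (189, 157), (190, 156), (191, 157), (192, 156), (193, 156), (194, 156), (195, 156), (196, 156), (197, 156), (198, 156), (199, 156)]
```

View pics/final.png

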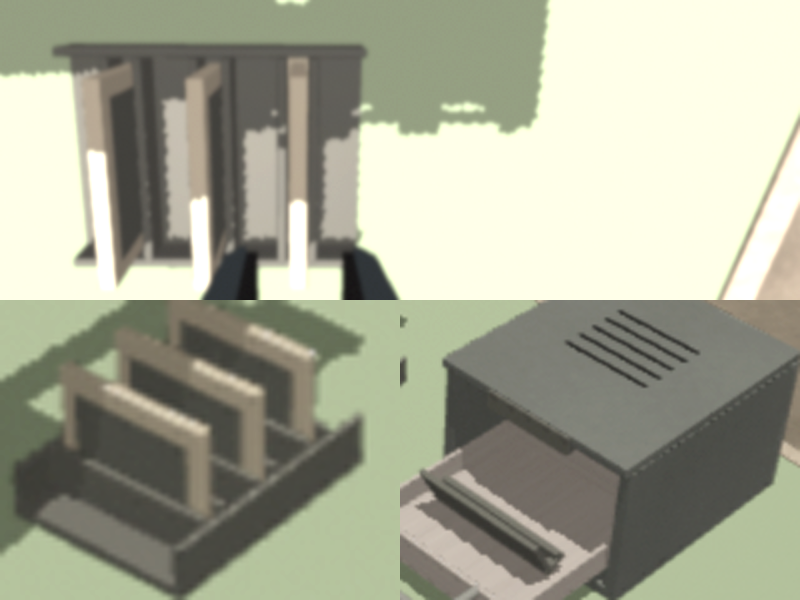

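The new cassette stands level with the spares (equal top spacing in the side view), the tray is out and empty, and the arm is clear.

```bash
python3 -c "
from workcell import workorder
print(workorder.job_done())"
```

```text
the job is handed in; nothing more can be done
None
```

I pulled the tray out to its stop (about 130 mm, felt as a 32 N pull at the wrist) and stood the cassette upright in the free slot, fully down by the last pictures; floor contact was about 7 N, and I handed in at about 23.5 s of the 56 s, though I viewed 11 pictures, one over the limit of 10.

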